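# Rotate three battery packs between charger, load tester and transit box

## Task

Move each battery pack on to its next station: the charged yellow pack out of the charger onto the load tester, the tested blue pack off the tester into the foam of the transit box, and the empty red pack out of the box onto the charger, each lying flat, fully down in its pocket, on the charger and the tester with its gold contacts at the head end. Each pocket takes only one pack, so set one down for the time being on the green insulating mat. Never let packs touch each other, lower them rather than dropping them, and leave the two pairs of pliers and the loupe where they are.

Things in the scene. Friction and masses are not known exactly. Their poses are not given: they have to be found in the camera images.
- charger: Charger, fixed: all-black, base 142x92 mm; head (x=35..71 mm) 43 mm high with four green lamps. Origin: on the desk under the base's middle, x to the head. Pocket middle at x=-18 mm; floor 22 mm above desk, 80 (x) x 46 (y) mm, walls 10 mm high flaring 20 deg outwards. Side walls have a 52 mm gap mid-length for fingers, clear down to 8 mm above desk.
- tester: Load tester, fixed: white, base 142x92 mm; head (x=35..71 mm) 48 mm high with metal fins, display, red knob. Origin: on the desk under the base's middle, x to the head. Pocket middle at x=-18 mm; floor 22 mm above desk, 80 (x) x 46 (y) mm, walls 10 mm high flaring 20 deg outwards. Side walls have a 52 mm gap mid-length for fingers, clear down to 8 mm above desk.
- transit_box: Transit box, fixed: open grey box 124 (x) x 116 (y) x 36 mm with black foam. Origin: on the desk under its middle, also the pocket's middle; x along the pocket. Pocket floor 22 mm above desk, 80x46 mm, walls 10 mm high flaring 20 deg. Mid-length finger scoops 52 mm wide, 8 mm above desk, reach y=+-54 mm.
- mat: Green insulating mat with four steel corner studs, fixed, 150 (x) x 130 (y) mm, empty at the start: the free spot. Origin on the desk under its middle; its top is 2 mm above the desk.
- yellow_pack: Yellow battery pack: yellow shell on black, paper label, 72 (x) x 38 (y) x 18 (z) mm, 85-170 g. Origin: centre of the underside; z up, x to the contact end (black cap, four gold pads). Starts seated in the charger, x along the charger's x. Grip across the 38 mm.
- blue_pack: Blue battery pack: blue shell on black, paper label, 72 (x) x 38 (y) x 18 (z) mm, 85-170 g. Origin: centre of the underside; z up, x to the contact end (black cap, four gold pads). Starts seated in the load tester, x along the tester's x. Grip across the 38 mm.
- red_pack: Red battery pack: red shell on black, paper label, 72 (x) x 38 (y) x 18 (z) mm, 85-170 g. Origin: centre of the underside; z up, x to the contact end (black cap, four gold pads). Starts seated in the transit box, x along the box's x. Grip across the 38 mm.
- side_cutters: Bystander: side-cutting pliers with red handles, 131 x 42 x 14 mm, loose on the desk; not to be moved. Origin: centre of its underside.
- long_nose: Bystander: long-nose pliers with blue handles, 149 x 42 x 14 mm, loose on the desk; not to be moved. Origin: centre of the underside.
- loupe_loose: Bystander: black eye loupe, a cylinder 40 mm wide and 32 mm high, loose on the desk; not to be moved. Origin: centre of the underside.

How it is judged:
By the outcome, as a careful person would: the job done as asked, in the order asked, and still so for the second after the job is handed in, with the robot touching nothing.
It also fails if it takes over 106 s, if anything falls off the work surface, if the arm or the gripper's body presses on something with over 40 N, if the wrist force passes 120 N, or if a joint passes its speed limit or range.

## Robot

A 7-joint arm with a two-finger parallel gripper is mounted at the origin on a cart in front of the work surface, level with it; the furniture and walls round the work are solid. World frame = base frame: x ahead of the robot, y to its left, z up, the work surface at z = 0. Lengths are in mm, angles in rad, forces in N, time in s.
With the tool pointing down it reaches from about 425 to 950 mm from the base axis. Payload 4.7 kg.
Tool frame: the origin (TCP) lies midway between the tips of the shut fingers; the grasp point (between the pads) lies 19 mm behind it (grip_point_offset is the distance from the TCP to the grasp point, in mm); z points along the fingers, y is the line along which they close (so a half turn about z gives the same grasp; the last joint's range is limited). The gripper opens to 87 mm and grips with 3 to 60 N. Pads are 19 mm wide; open, the fingers measure 117 mm over their backs; the gripper's body (75 mm by 190 mm) begins 51 mm behind the grasp point.
Start: joints at [-1.317, 0.469, -0.049, 1.532, 0.024, 1.141, -0.082], TCP at [188.314, 648.218, 222.573] pointing down, gripper open.
Joint ranges: [-2.59, 2.59], [-0.33, 1.99], [-1.39, 1.29], [0.1, 2.45], [-1.04, 4.18], [0.21, 1.99], [-2.66, 2.66]. Speed limits (rad/s): [2.57, 2.57, 3.14, 3.14, 3.14, 3.14, 3.14].

## Interface

Orientations are given as a unit quaternion [w, x, y, z].
In Python, from workcell import * gives the robot as it stands.
- The arm moves only by the tool step_arm, never from a script. Its argument "motion" is one flat list of numbers, 7 for each row, row after row: the shift along the tool's x, y, z each as a share of 0.5 m, from -1 to 1, then the turn, a rotation vector about the tool's x, y, z each as a share of pi rad, from -1 to 1, then the finger opening in mm, from 0 to 87. A call has exactly 8 rows; each row is the pose to reach, as a shift and turn from the pose commanded when the call began, along the tool's axes at that moment, turning the shorter way round; what a row does not reach only later rows make up. A row lasts 1/10 s, in which the tool goes at most 50 mm and 8.59 degrees, less where a joint would pass 70% of its speed; a pose out of reach is approached as far as the arm can. A call with a number of a shift or a turn outside -1 to 1 is refused whole. A call with a gripper value outside its range is refused whole. The fingers move at their own pace and stop on an object; the grip force is fixed at half the most. Time passes only in rows, so rows that repeat a pose let the fingers close, or fill a call up. It gives the time, the measured TCP pose, the force, the opening and the grip force at its end, in the units of the state.
- state(): the state, without advancing time (a new reading comes with each control period).
- grab_frame(name): name is "scene" or "top"; returns a dict with "frame" (400x640x3 uint8, blue, green, red), "fx", "fy", "cx", "cy" (pixels), "world_from_camera" (4x4, takes a point from camera to world coordinates). Camera axes: x right, y down, z forward; pixel columns grow to the right and rows downward; lengths in mm; the calibration is good to about 2 mm. A picture is of the moment at which its call begins. There is no depth.
- sign_off(): hands the job in; it is judged then, once.
The state is a dict: "time_s": time; "qpos": joint angles; "joint_velocities": joint speeds; "effort": joint torques, N m; "tcp_pos": TCP position; "tool_rot": TCP orientation; "ft_force": force on the tool from outside, world axes, zero at the start; "wrist_torque": the same for the moment, N m; "gripper_width": opening from 0.0 (shut) to 1.0 (fully open); "grasp_force": force on a finger pad.
Only numpy, scipy, OpenCV 4.12 (cv2) and the standard library are available. Lean on these libraries where they do the work, as an engineer would, in place of code of your own. Each camera call takes 0.05 s, during which the arm holds its last target. There are 200 camera calls.

## Working session

There is one attempt and no reset: what is moved stays moved. The work goes in short steps, Python scripts to look and compute and a tool call to move; the robot and the scene stay as the last step left them, time stands still between calls to the robot, and variables do not carry over. Pictures are saved under pics/ and viewed, at most 14 in all, crops included, and the job is handed in when it is done.

Besides the shell and the picture viewer there is one more tool, called after "Request:" as name(argument=value, ...) on one line, values as JSON. step_arm: Moves the arm, as the interface text tells. Its arguments: {"type":"object","properties":{"motion":{"type":"array"}},"required":["motion"]}

```bash
mkdir -p pics; ls
python3 - <<'E'
from workcell import *
import cv2
s=state();print(s)
for n in("scene","top"):
    f=grab_frame(n);cv2.imwrite(f"pics/{n}0.png",f["frame"]);print(n,f["fx"],f["fy"],f["cx"],f["cy"],f["world_from_camera"])
E
```

```text
pics
{'time_s': 0.0, 'qpos': array([-1.31689805,  0.46945131, -0.04858775,  1.53367667,  0.02410915,
        1.14100629, -0.08229016]), 'joint_velocities': array([-0.00093143,  0.00066949, -0.00279591,  0.00033372,  0.00180781,
        0.0003592 , -0.00060853]), 'effort': array([-1.16575425e-04, -5.07976198e+01, -8.06722627e-02, -2.36151356e+01,
       -6.13086554e-02,  3.80764646e-02,  1.90542733e-04]), 'tcp_pos': array([188.18526446, 647.61677472, 221.50007575]), 'tool_rot': array([-9.64410370e-05,  1.40909303e-01,  9.90022026e-01, -9.73053457e-04]), 'ft_force': array([-0.36029311, -0.69075183, -0.26532711]), 'wrist_torque': array([-0.0012767 ,  0.01080654, -0.04211901]), 'grasp_force': 0.0, 'gripper_width': 1.0014623716441555}
scene 381.9380758687511 381.9380758687511 321.55528370244195 202.36597467526164 [[-8.97869863e-01 -3.24860523e-01  2.97145334e-01  2.99297553e+02]
 [-4.40240534e-01  6.68991708e-01 -5.98864230e-01  5.64646826e+02]
 [-4.24041784e-03 -6.68517565e-01 -7.43684264e-01  7.90187352e+02]
 [ 0.00000000e+00  0.00000000e+00  0.00000000e+00  1.00000000e+00]]
top 392.15643753153313 392.15643753153313 325.7960485969941 195.93538082679308 [[ 1.58033855e-02 -9.93148944e-01  1.15781809e-01  4.43212343e+02]
 [-9.99805145e-01 -1.43260515e-02  1.35807443e-02 -3.29436297e+01]
 [-1.18290057e-02 -1.15973870e-01 -9.93181824e-01  1.13868953e+03]
 [ 0.00000000e+00  0.00000000e+00  0.00000000e+00  1.00000000e+00]]
```

View pics/scene0.png

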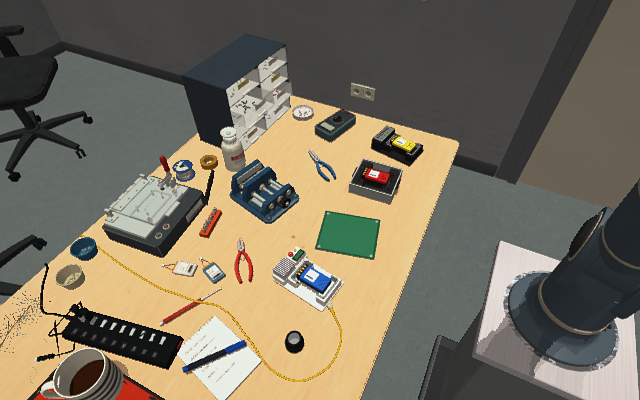

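View pics/top0.png

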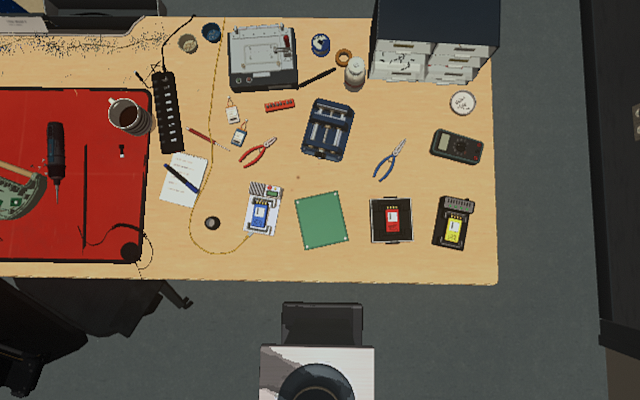

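The scene view shows the blue pack in the white tester (315,277), the empty mat (348,234), the red pack in the box (376,175) and the yellow pack in the charger (402,142). In the top view they are at (262,215), (321,220), (391,217) and (453,225). I'll zoom in next.

Run:
```python
import cv2,numpy as np
t=cv2.imread("pics/top0.png");s=cv2.imread("pics/scene0.png")
r=lambda a,x,y,w,h,k:cv2.resize(a[y:y+h,x:x+w],None,fx=k,fy=k,interpolation=cv2.INTER_CUBIC)
a=np.hstack([r(t,232,175,60,70,4),r(t,361,185,60,70,4),r(t,424,185,60,70,4)])
b=np.hstack([r(s,270,240,80,70,3),r(s,340,150,80,70,3),r(s,362,110,80,70,3)])
cv2.imwrite("pics/crop0.png",np.vstack([a,b]))
```

```text
(no output)
```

View pics/crop0.png

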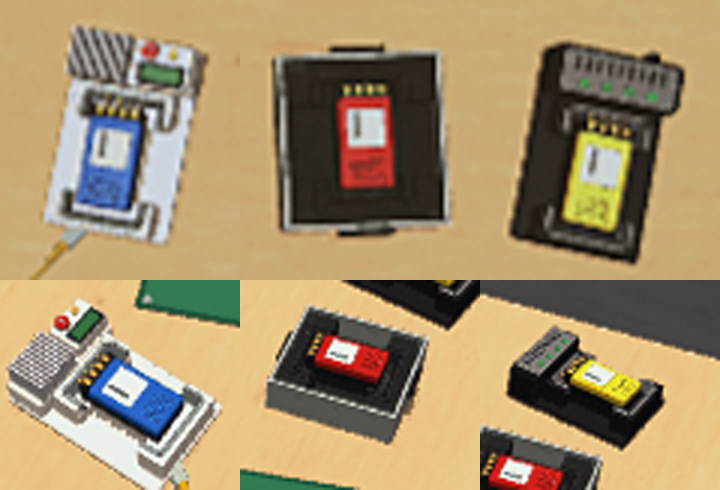

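All three packs have their contacts facing away from the robot, toward each device's head side, so no half turn is needed. Next I'll measure positions from both views.

```bash
cat > h.py <<'E'
from workcell import *
import cv2,numpy as np
def ray(f,uv):
    uv=np.atleast_2d(uv).astype(float);T=f["world_from_camera"]
    d=np.c_[(uv[:,0]-f["cx"])/f["fx"],(uv[:,1]-f["cy"])/f["fy"],np.ones(len(uv))]@T[:3,:3].T
    return T[:3,3],d
def onz(f,uv,z):
    o,d=ray(f,uv);return o+d*((z-o[2])/d[:,2])[:,None]
def tri(f,a,g,b):
    o,d=ray(f,a);p,e=ray(g,b);d=d[0];e=e[0]
    k=np.linalg.lstsq(np.c_[d,-e],p-o,rcond=None)[0]
    A=o+k[0]*d;B=p+k[1]*e;return (A+B)/2,np.linalg.norm(A-B)
H={"blue":((105,120,60),(125,255,255)),"yellow":((22,140,90),(34,255,255)),"red":((0,170,80),(6,255,255)),"green":((65,100,50),(85,255,170))}
def blob(f,c,roi):
    x,y,w,h=roi;m=cv2.inRange(cv2.cvtColor(f["frame"],cv2.COLOR_BGR2HSV),*map(np.array,H[c]))
    k=np.zeros_like(m);k[y:y+h,x:x+w]=m[y:y+h,x:x+w]
    cs=max(cv2.findContours(k,cv2.RETR_EXTERNAL,cv2.CHAIN_APPROX_NONE)[0],key=cv2.contourArea)
    return cs[:,0,:]
def filled(f,cs):
    m=np.zeros(f["frame"].shape[:2],np.uint8);cv2.drawContours(m,[cs.reshape(-1,1,2)],-1,255,-1);return m
def label(f,cs):  # white label centroid inside the (hulled) shell
    m=filled(f,cv2.convexHull(cs.reshape(-1,1,2)));hs=cv2.cvtColor(f["frame"],cv2.COLOR_BGR2HSV)
    w=(m>0)&(hs[...,1]<60)&(hs[...,2]>140);v,u=np.nonzero(w);return np.array([u.mean(),v.mean()]),len(u)
def rect(P):
    c,s,a=cv2.minAreaRect(P[:,:2].astype(np.float32));
    if s[0]<s[1]: s=s[::-1];a+=90
    a=(a+90)%180-90
    return np.round(c,1),np.round(s,1),round(a,1)
def pack(f,c,roi,ztop):
    cs=blob(f,c,roi);v,u=np.nonzero(filled(f,cv2.convexHull(cs.reshape(-1,1,2))))
    r=rect(onz(f,np.c_[u,v],ztop));return cs,r
E
python3 - <<'E'
from h import *
t=grab_frame("top");s=grab_frame("scene")
R={"blue":((240,190,50,60),(290,250,60,50)),"red":((375,195,35,50),(355,160,40,30)),"yellow":((435,200,40,60),(380,125,50,40))}
for c,(a,b) in R.items():
    ct,r=pack(t,c,a,40);cs=blob(s,c,b)
    lt,n=label(t,ct);ls,m=label(s,cs)
    print(c,r,"label",lt.round(1),n,ls.round(1),m,*tri(t,lt,s,ls))
cm=blob(t,"green",(290,180,65,80));print("mat",rect(onz(t,cm,2)))
cm2=blob(s,"green",(305,200,85,70));print("mat scene",rect(onz(s,cm2,2)),tri(t,cm.mean(0),s,cm2.mean(0)))
# outlines
hs=cv2.cvtColor(t["frame"],cv2.COLOR_BGR2HSV)
for n,roi,z,m in(("box",(361,185,60,70),36,hs[...,1]<75),("charger",(424,185,60,70),8,(hs[...,2]<110)),("tester",(232,175,60,64),8,hs[...,1]<70)):
    x,y,w,h=roi;k=np.zeros(m.shape,np.uint8);k[y:y+h,x:x+w]=m[y:y+h,x:x+w]*255
    k=cv2.morphologyEx(k,cv2.MORPH_CLOSE,np.ones((3,3)));k=cv2.morphologyEx(k,cv2.MORPH_OPEN,np.ones((5,5)))
    c=max(cv2.findContours(k,0,cv2.CHAIN_APPROX_NONE)[0],key=cv2.contourArea)
    print(n,cv2.boundingRect(c),rect(onz(t,c[:,0],z)))
E
```

```text
blue (array([514.7, 168.7]), array([64.4, 38.6]), -7.6) label [259.4 211.8] 82 [312.1 275. ] 113 [522.57411318 167.76495013  39.41353939] 2.429278829510516
red (array([ 506.3, -204.1]), array([62. , 39.1]), -0.1) label [392.2 216.5] 84 [373.7 173.5] 52 [ 515.87097233 -205.0684941    37.30895539] 0.8675238371049562
yellow (array([ 482. , -373.8]), array([65.9, 39.4]), -12.6) label [453.9 226.3] 77 [401.2 141.3] 39 [ 490.92966135 -376.77059934   37.6005804 ] 1.1568304857259657
mat (array([583. , -22.3]), array([55.5, 14.7]), -89.2)
mat scene (array([504.5,  -3.3]), array([147.3, 126.9]), 13.7) (array([551.98196145, -35.213234  , -47.16780985]), np.float64(72.2205321791778))
box (388, 212, 9, 10) (array([ 516.3, -204.7]), array([25.7, 22.4]), -0.1)
charger (432, 197, 37, 53) (array([ 501.9, -378.1]), array([140.1,  91. ]), -10.9)
tester (243, 182, 39, 53) (array([533.8, 166. ]), array([152.9,  96.5]), -6.3)
```

Run:
```python
from h import *
t=dict(grab_frame("top"));s=grab_frame("scene")
def out(f,roi,m,z,k=5):
    x,y,w,h=roi;q=np.zeros(m.shape,np.uint8);q[y:y+h,x:x+w]=m[y:y+h,x:x+w]*255
    q=cv2.morphologyEx(q,cv2.MORPH_OPEN,np.ones((k,k)))
    c=max(cv2.findContours(q,0,cv2.CHAIN_APPROX_NONE)[0],key=cv2.contourArea);return rect(onz(f,c[:,0],z))
hs=cv2.cvtColor(t["frame"],cv2.COLOR_BGR2HSV);print(hs[217,372],hs[240,391],hs[217,366],hs[217,375],hs[205,321],hs[220,330])
for th in(60,80,100):print("box foam",out(t,(361,185,60,70),hs[...,2]<th,34))
print("box notwood",out(t,(361,185,60,70),~((hs[...,0]>8)&(hs[...,0]<22)&(hs[...,2]>140)),36,17))
print("mat",out(t,(288,180,66,80),(hs[...,0]>50)&(hs[...,0]<95)&(hs[...,1]>70),2))
h2=cv2.cvtColor(s["frame"],cv2.COLOR_BGR2HSV)
# gold pads: centroid in both views -> pack x-position check
for n,a,b in(("blue",(250,192,26,14),(288,254,22,26)),("red",(382,202,22,10),(358,165,12,22)),("yellow",(446,208,22,14),(382,128,16,20))):
    P=[]
    for f,h,(x,y,w,hh) in((t,hs,a),(s,h2,b)):
        m=(h[...,0]>12)&(h[...,0]<30)&(h[...,1]>110)&(h[...,2]>110);v,u=np.nonzero(m[y:y+hh,x:x+w]);P.append((u.mean()+x,v.mean()+y,len(u)))
    print(n,np.round(P,1).tolist(),tri(t,P[0][:2],s,P[1][:2])[0].round(1))
```

```text
[ 22  32 120] [18 57 54] [ 19 105 200] [18 70 44] [ 69  92 136] [ 68  94 139]
box foam (array([ 507.9, -203.9]), array([114.1, 105.9]), 2.8)
box foam (array([ 507.9, -203.8]), array([114.3, 106.6]), 3.0)
box foam (array([ 508. , -203.8]), array([114.8, 106.9]), 3.0)
box notwood (array([ 508.2, -199.4]), array([120.7, 118.1]), 0.9)
mat (array([505.9,  -4.6]), array([146.5, 126.9]), 13.4)
blue [[260.8, 202.2, 13.0], [302.3, 266.4, 29.0]] [549.1 163.   49.9]
red [[392.0, 206.7, 14.0], [364.6, 171.3, 9.0]] [ 543.5 -205.2   34.4]
yellow [[454.0, 217.2, 24.0], [394.6, 140.0, 45.0]] [ 514.7 -379.7   32.5]
```

```bash
cat >> h.py <<'E'
from scipy.spatial.transform import Rotation as Ro
def plan(*targets):
    s=state();w,x,y,z=s["tool_rot"];R=Ro.from_quat([x,y,z,w])
    for (p,a) in targets:
        a=np.radians(a);c,n=np.cos(a),np.sin(a)
        G=Ro.from_matrix(np.array([[-c,-n,0],[-n,c,0],[0,0,-1]]))
        d=R.inv().apply(np.array(p)-s["tcp_pos"])/500;r=(R.inv()*G).as_rotvec()/np.pi
        print(d.round(4).tolist(),r.round(4).tolist())
E
python3 -c "
from h import *
plan(((517,168,130),-7))"
```

```text
[-0.8992, -0.7384, 0.1849] [-0.0002, -0.0, -0.0511]
```

Request:
step_arm(motion=[-0.08, -0.065, 0, 0, 0, -0.01, 66, -0.16, -0.13, 0, 0, 0, -0.02, 66, -0.24, -0.195, 0, 0, 0, -0.03, 66, -0.32, -0.26, 0.02, 0, 0, -0.04, 66, -0.4, -0.325, 0.04, 0, 0, -0.051, 66, -0.47, -0.385, 0.06, 0, 0, -0.051, 66, -0.54, -0.445, 0.08, 0, 0, -0.051, 66, -0.61, -0.5, 0.1, 0, 0, -0.051, 66])

```text
time_s: 1.1
tcp_pos: [412.2, 321.2, 172.5]
tool_rot: [0.0, 0.061, 0.998, 0.0]
ft_force: [1.5, 0.1, 0.0]
gripper_width: 0.76
grasp_force: 0.0
```

```bash
python3 -c "
from h import *
s=state();print(s['tcp_pos'],s['gripper_width'])
plan(((517,168,130),-7),((517,168,75),-7))"
```

```text
[412.23573222 321.21751653 172.50946313] 0.7599890277928486
[-0.2454, -0.2786, 0.0849] [0.0002, 0.0001, -0.0001]
[-0.2453, -0.2787, 0.1949] [0.0002, 0.0001, -0.0001]
```

Request:
step_arm(motion=[-0.06, -0.07, 0.02, 0, 0, 0, 66, -0.12, -0.14, 0.05, 0, 0, 0, 66, -0.18, -0.2, 0.08, 0, 0, 0, 66, -0.22, -0.25, 0.11, 0, 0, 0, 66, -0.242, -0.275, 0.14, 0, 0, 0, 66, -0.245, -0.278, 0.17, 0, 0, 0, 66, -0.245, -0.278, 0.19, 0, 0, 0, 66, -0.245, -0.278, 0.194, 0, 0, 0, 66])

```text
time_s: 1.9
tcp_pos: [515.0, 170.3, 74.4]
tool_rot: [-0.001, 0.061, 0.998, -0.0]
ft_force: [-0.5, -0.4, -0.9]
gripper_width: 0.758
grasp_force: 0.0
```

Run:
```python
from h import *
plan(((517,168,25),-7))
t=grab_frame("top");s=grab_frame("scene")
r=lambda a,x,y,w,h,k:cv2.resize(a[y:y+h,x:x+w],None,fx=k,fy=k,interpolation=cv2.INTER_CUBIC)
cv2.imwrite("pics/c1.png",np.hstack([r(t["frame"],222,170,80,90,4),r(s["frame"],260,220,100,90,4)]))
```

```text
[-0.0047, -0.0039, 0.0988] [-0.0003, -0.0007, 0.0001]
```

View pics/c1.png

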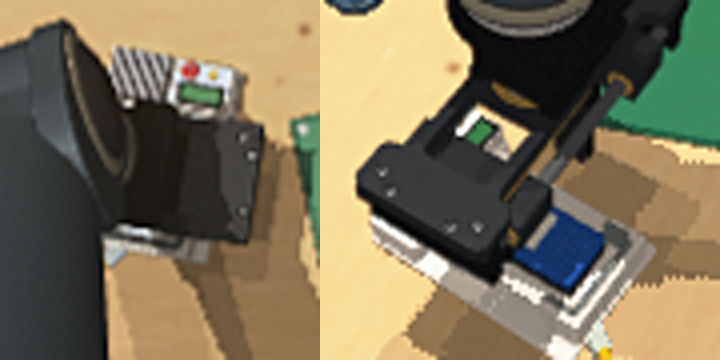

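The gripper straddles the blue pack, with the pack at (555,240) in the crop and a finger on each side. I'll lower to 25 mm and grip it.

Request:
step_arm(motion=[-0.004, -0.004, 0.03, 0, 0, 0, 66, -0.005, -0.004, 0.06, 0, 0, 0, 66, -0.005, -0.004, 0.085, 0, 0, 0, 66, -0.005, -0.004, 0.099, 0, 0, 0, 66, -0.005, -0.004, 0.099, 0, 0, 0, 66, -0.005, -0.004, 0.099, 0, 0, 0, 30, -0.005, -0.004, 0.099, 0, 0, 0, 30, -0.005, -0.004, 0.099, 0, 0, 0, 30])

```text
time_s: 2.8
tcp_pos: [518.7, 168.0, 26.6]
tool_rot: [0.001, 0.061, 0.998, 0.0]
ft_force: [0.1, 1.0, 0.9]
gripper_width: 0.568
grasp_force: 0.0
```

Request:
step_arm(motion=[0, 0, 0, 0, 0, 0, 30, 0, 0, 0, 0, 0, 0, 30, 0, 0, 0, 0, 0, 0, 30, 0, 0, -0.01, 0, 0, 0, 30, 0, 0, -0.03, 0, 0, 0, 30, 0, 0, -0.06, 0, 0, 0, 30, 0, 0, -0.09, 0, 0, 0, 30, 0, 0, -0.12, 0, 0, 0, 30])

```text
time_s: 3.6
tcp_pos: [518.2, 167.8, 87.2]
tool_rot: [0.0, 0.061, 0.998, 0.0]
ft_force: [0.2, 0.5, -0.9]
gripper_width: 0.435
grasp_force: 30.0
```

Run:
```python
from h import *
plan(((505,-4,85),13.5),((505,-4,25),13.5))
t=grab_frame("top");s=grab_frame("scene")
r=lambda a,x,y,w,h,k:cv2.resize(a[y:y+h,x:x+w],None,fx=k,fy=k,interpolation=cv2.INTER_CUBIC)
cv2.imwrite("pics/c2.png",np.hstack([r(t["frame"],222,170,80,90,4),r(s["frame"],260,220,100,90,4)]))
```

```text
[-0.0158, -0.3442, 0.0043] [0.0, 0.0001, -0.114]
[-0.0158, -0.3442, 0.1243] [0.0, 0.0001, -0.114]
```

View pics/c2.png

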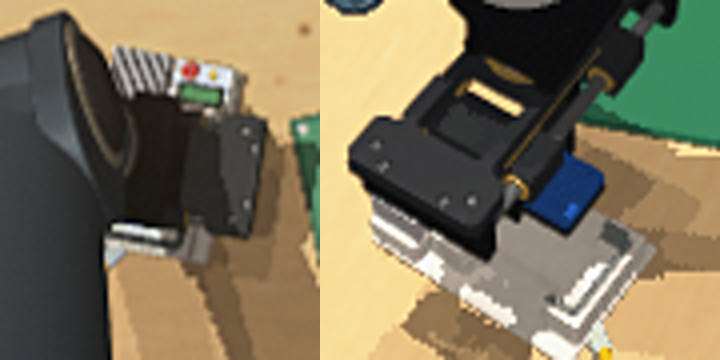

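The blue pack is held (38 mm, 30 N) and clear of the tester. I'll carry it to the mat.

Request:
step_arm(motion=[0, -0.03, 0, 0, 0, -0.02, 30, -0.005, -0.09, 0, 0, 0, -0.04, 30, -0.01, -0.16, 0, 0, 0, -0.06, 30, -0.015, -0.23, 0, 0, 0, -0.08, 30, -0.016, -0.29, 0.005, 0, 0, -0.1, 30, -0.016, -0.33, 0.01, 0, 0, -0.114, 30, -0.016, -0.344, 0.03, 0, 0, -0.114, 30, -0.016, -0.344, 0.06, 0, 0, -0.114, 30])

```text
time_s: 4.5
tcp_pos: [505.4, -4.9, 55.7]
tool_rot: [0.001, -0.116, 0.993, -0.0]
ft_force: [-0.1, -0.2, -1.2]
gripper_width: 0.435
grasp_force: 30.0
```

Run:
```python
from h import *
print(state()['tcp_pos']);plan(((505,-4,6),13.5))
t=grab_frame("top");s=grab_frame("scene")
# clear view of tester pocket & check
r=lambda a,x,y,w,h,k:cv2.resize(a[y:y+h,x:x+w],None,fx=k,fy=k,interpolation=cv2.INTER_CUBIC)
cv2.imwrite("pics/c3.png",np.hstack([r(t["frame"],232,170,100,100,4),r(s["frame"],300,190,100,100,4)]))
```

```text
[505.4367507   -4.8887143   55.65635267]
[0.0006, 0.002, 0.0993] [-0.0001, 0.0004, -0.0011]
```

View pics/c3.png

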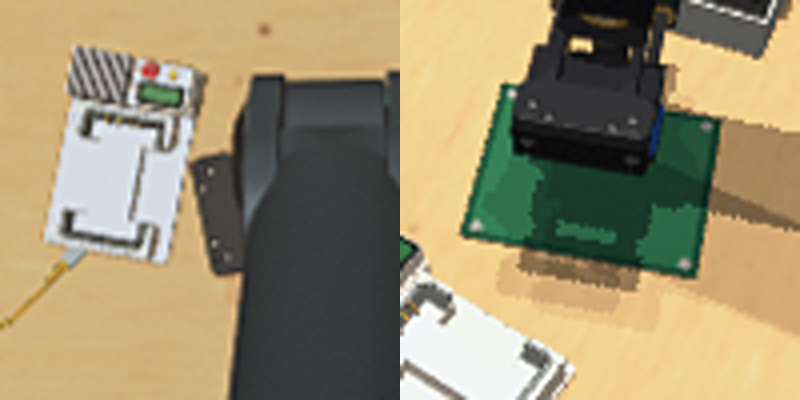

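The top crop shows the tester pocket empty, with its wall brackets about (65..180, 108..258). The blue pack hangs over the mat, so I'll lower it slowly.

Request:
step_arm(motion=[0, 0.002, 0.03, 0, 0, 0, 30, 0, 0.002, 0.055, 0, 0, 0, 30, 0, 0.002, 0.075, 0, 0, 0, 30, 0, 0.002, 0.085, 0, 0, 0, 30, 0, 0.002, 0.09, 0, 0, 0, 30, 0, 0.002, 0.094, 0, 0, 0, 30, 0, 0.002, 0.094, 0, 0, 0, 30, 0, 0.002, 0.094, 0, 0, 0, 30])

```text
time_s: 5.4
tcp_pos: [505.2, -2.9, 9.3]
tool_rot: [0.0, -0.117, 0.993, 0.0]
ft_force: [-0.3, 0.7, -0.9]
gripper_width: 0.43
grasp_force: 30.0
```

Run:
```python
from h import *
s=state();print(s['tcp_pos'],s['ft_force'])
t=dict(grab_frame("top"))
for p in((262,215.25),(232+82/4,170+108/4),(232+178/4,170+118/4),(232+65/4,170+240/4),(232+155/4,170+258/4)):print(onz(t,p,27).round(1))
```

```text
[505.241329    -2.92956401   9.33888884] [-0.34588215  0.74917422 -0.85977966]
[[514.9 162.8  27. ]]
[[566.7 191.8  27. ]]
[[560.5 122.9  27. ]]
[[472.5 200.3  27. ]]
[[460.8 136.1  27. ]]
```

Request:
step_arm(motion=[0, 0, 0.002, 0, 0, 0, 30, 0, 0, 0.003, 0, 0, 0, 30, 0, 0, 0.004, 0, 0, 0, 30, 0, 0, 0.005, 0, 0, 0, 30, 0, 0, 0.006, 0, 0, 0, 30, 0, 0, 0.006, 0, 0, 0, 30, 0, 0, 0.006, 0, 0, 0, 30, 0, 0, 0.006, 0, 0, 0, 30])

```text
time_s: 6.25
tcp_pos: [504.9, -2.9, 6.3]
tool_rot: [0.0, -0.118, 0.993, 0.0]
ft_force: [-1.7, -0.2, 5.7]
gripper_width: 0.43
grasp_force: 30.0
```

It has touched down at 5.7 N. I'll release and lift.

Request:
step_arm(motion=[0, 0, 0, 0, 0, 0, 60, 0, 0, 0, 0, 0, 0, 60, 0, 0, 0, 0, 0, 0, 60, 0, 0, 0, 0, 0, 0, 60, 0, 0, -0.03, 0, 0, 0, 66, 0, 0, -0.08, 0, 0, 0, 66, 0, 0, -0.15, 0, 0, 0, 66, 0, 0, -0.22, 0, 0, 0, 66])

```text
time_s: 7.05
tcp_pos: [504.5, -3.0, 116.8]
tool_rot: [-0.001, -0.117, 0.993, 0.0]
ft_force: [1.3, 0.3, 0.3]
gripper_width: 0.751
grasp_force: 0.0
```

Run:
```python
from h import *
s=state();print(s['tcp_pos'])
plan(((484.5,-374.6,115),-11.5),((484.5,-374.6,75),-11.5))
```

```text
[504.45224265  -2.96252345 116.78430995]
[0.2122, -0.7134, 0.0037] [-0.0, -0.0004, 0.1389]
[0.2121, -0.7135, 0.0837] [-0.0, -0.0004, 0.1389]
```

Request:
step_arm(motion=[0.02, -0.07, 0, 0, 0, 0.02, 66, 0.05, -0.16, 0, 0, 0, 0.04, 66, 0.08, -0.25, 0, 0, 0, 0.06, 66, 0.105, -0.34, 0, 0, 0, 0.08, 66, 0.13, -0.43, 0, 0, 0, 0.1, 66, 0.155, -0.52, 0, 0, 0, 0.12, 66, 0.18, -0.61, 0, 0, 0, 0.139, 66, 0.205, -0.69, 0.01, 0, 0, 0.139, 66])

```text
time_s: 7.85
tcp_pos: [485.9, -365.0, 111.4]
tool_rot: [0.001, 0.101, 0.995, -0.001]
ft_force: [1.6, 0.5, 0.9]
gripper_width: 0.757
grasp_force: 0.0
```

Run:
```python
from h import *
s=state();print(s['tcp_pos'])
plan(((484.5,-374.6,75),-11.5),((484.5,-374.6,18),-11.5))
t=grab_frame("top");f=grab_frame("scene")
print("blue",pack(t,"blue",(290,190,65,60),20)[1])
# tester pocket, white base
g=cv2.cvtColor(t["frame"],cv2.COLOR_BGR2GRAY)
r=lambda a,x,y,w,h,k:cv2.resize(a[y:y+h,x:x+w],None,fx=k,fy=k,interpolation=cv2.INTER_CUBIC)
cv2.imwrite("pics/c4.png",np.hstack([r(t["frame"],240,175,50,70,7),r(f["frame"],270,240,80,90,5)[:490]]))
```

```text
[ 485.85408318 -365.01190129  111.44602466]
[-0.0011, -0.0192, 0.0729] [-0.0003, 0.0005, -0.0007]
[-0.0009, -0.0191, 0.1869] [-0.0003, 0.0005, -0.0007]
blue (array([500.2,  -3.3]), array([65.5, 39.3]), 13.4)Traceback (most recent call last):
  File "<stdin>", line 9, in <module>
    return _nx.concatenate(arrs, 1, dtype=dtype, casting=casting)
           ~~~~~~~~~~~~~~~^^^^^^^^^^^^^^^^^^^^^^^^^^^^^^^^^^^^^^^
ValueError: all the input array dimensions except for the concatenation axis must match exactly, but along dimension 0, the array at index 0 has size 490 and the array at index 1 has size 450
```

Measured on the mat, the blue pack's centre is within about 1.5 mm of the TCP it was released at. I'll retry the pocket picture.

Run:
```python
from h import *
t=grab_frame("top");f=grab_frame("scene")
r=lambda a,x,y,w,h,k:cv2.resize(a[y:y+h,x:x+w],None,fx=k,fy=k,interpolation=cv2.INTER_CUBIC)
cv2.imwrite("pics/c4.png",np.hstack([r(t["frame"],240,175,50,70,7),r(f["frame"],270,240,80,98,5)]))
```

```text
(no output)
```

View pics/c4.png

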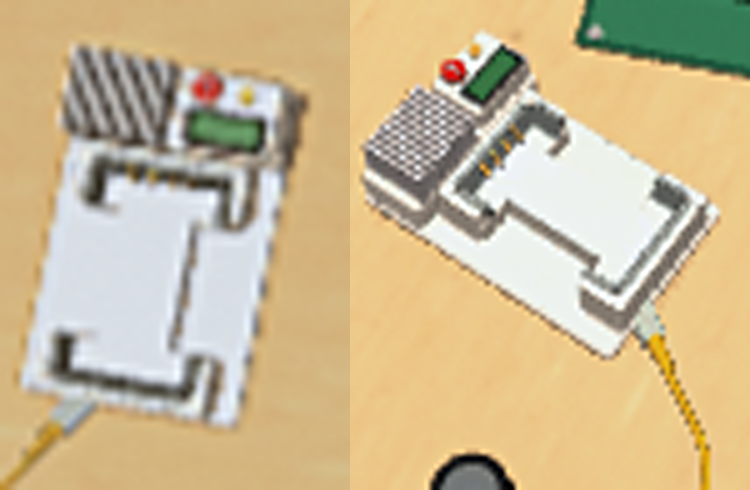

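Request:
step_arm(motion=[-0.001, -0.015, 0.02, 0, 0, 0, 66, -0.001, -0.018, 0.05, 0, 0, 0, 66, -0.001, -0.019, 0.08, 0, 0, 0, 66, -0.001, -0.019, 0.11, 0, 0, 0, 66, -0.001, -0.019, 0.14, 0, 0, 0, 66, -0.001, -0.019, 0.165, 0, 0, 0, 66, -0.001, -0.019, 0.18, 0, 0, 0, 66, -0.001, -0.019, 0.184, 0, 0, 0, 66])

```text
time_s: 8.85
tcp_pos: [483.9, -371.3, 17.7]
tool_rot: [-0.001, 0.1, 0.995, 0.0]
ft_force: [0.0, -0.2, -0.5]
gripper_width: 0.761
grasp_force: 0.0
```

The empty pocket is clearly visible in the top crop: its inner walls run from (85,158) to (238,180) and (52,382) to (200,402), which agrees with the estimate of (516.5,167.5). I'll grip yellow now.

Request:
step_arm(motion=[0, 0, 0, 0, 0, 0, 66, 0, 0, 0, 0, 0, 0, 30, 0, 0, 0, 0, 0, 0, 30, 0, 0, 0, 0, 0, 0, 30, 0, 0, 0, 0, 0, 0, 30, 0, 0, 0, 0, 0, 0, 30, 0, 0, 0, 0, 0, 0, 30, 0, 0, 0, 0, 0, 0, 30])

```text
time_s: 9.65
tcp_pos: [484.3, -373.2, 19.5]
tool_rot: [0.0, 0.101, 0.995, -0.001]
ft_force: [-1.0, -3.5, 1.6]
gripper_width: 0.433
grasp_force: 30.0
```

Request:
step_arm(motion=[0, 0, -0.01, 0, 0, 0, 30, 0, 0, -0.03, 0, 0, 0, 30, 0, 0, -0.06, 0, 0, 0, 30, 0, 0, -0.1, 0, 0, 0, 30, 0, 0, -0.14, 0, 0, 0, 30, 0, 0, -0.18, 0, 0, 0, 30, 0, 0, -0.2, 0, 0, 0, 30, 0, 0, -0.2, 0, 0, 0, 30])

```text
time_s: 10.45
tcp_pos: [485.5, -371.8, 121.1]
tool_rot: [0.002, 0.1, 0.995, -0.0]
ft_force: [0.1, 0.0, -1.2]
gripper_width: 0.43
grasp_force: 30.0
```

Run:
```python
from h import *
s=state();print(s['tcp_pos'])
plan(((516.5,167.5,118),-7),((516.5,167.5,70),-7))
```

```text
[ 485.54242006 -371.78905528  121.12276462]
[0.1541, 1.0693, 0.0051] [-0.0002, 0.0011, -0.0249]
[0.1545, 1.0694, 0.1011] [-0.0002, 0.0011, -0.0249]
```

Request:
step_arm(motion=[0.005, 0.04, 0, 0, 0, 0, 30, 0.015, 0.11, 0, 0, 0, -0.004, 30, 0.027, 0.19, 0, 0, 0, -0.008, 30, 0.039, 0.27, 0, 0, 0, -0.012, 30, 0.051, 0.35, 0, 0, 0, -0.016, 30, 0.062, 0.43, 0, 0, 0, -0.02, 30, 0.074, 0.51, 0, 0, 0, -0.025, 30, 0.085, 0.59, 0, 0, 0, -0.025, 30])

```text
time_s: 11.25
tcp_pos: [500.7, -72.2, 118.2]
tool_rot: [-0.001, 0.061, 0.998, 0.0]
ft_force: [0.9, 1.2, -1.6]
gripper_width: 0.437
grasp_force: 30.0
```

Run:
```python
from h import *
s=state();print(s['tcp_pos'])
plan(((516.5,167.5,70),-7))
```

```text
[500.67029805 -72.15851741 118.24735643]
[0.0268, 0.4796, 0.0967] [0.0001, -0.0006, 0.0]
```

Request:
step_arm(motion=[0.004, 0.08, 0, 0, 0, 0, 30, 0.008, 0.16, 0, 0, 0, 0, 30, 0.012, 0.24, 0, 0, 0, 0, 30, 0.016, 0.32, 0, 0, 0, 0, 30, 0.02, 0.39, 0, 0, 0, 0, 30, 0.024, 0.44, 0.02, 0, 0, 0, 30, 0.027, 0.475, 0.05, 0, 0, 0, 30, 0.027, 0.48, 0.08, 0, 0, 0, 30])

```text
time_s: 12.05
tcp_pos: [516.7, 168.5, 77.4]
tool_rot: [-0.001, 0.059, 0.998, 0.0]
ft_force: [-0.2, -0.2, -0.8]
gripper_width: 0.432
grasp_force: 30.0
```

Run:
```python
from h import *
s=state();print(s['tcp_pos'])
plan(((516.5,167.5,45),-7),((516.5,167.5,22),-7))
```

```text
[516.67295435 168.52521824  77.44743212]
[0.0, -0.0021, 0.0649] [0.0002, -0.0005, 0.0011]
[-0.0001, -0.0022, 0.1109] [0.0002, -0.0005, 0.0011]
```

Request:
step_arm(motion=[0, -0.001, 0.03, 0, 0, 0, 30, 0, -0.002, 0.055, 0, 0, 0, 30, 0, -0.002, 0.075, 0, 0, 0, 30, 0, -0.002, 0.09, 0, 0, 0, 30, 0, -0.002, 0.1, 0, 0, 0, 30, 0, -0.002, 0.106, 0, 0, 0, 30, 0, -0.002, 0.11, 0, 0, 0, 30, 0, -0.002, 0.11, 0, 0, 0, 30])

```text
time_s: 12.85
tcp_pos: [517.6, 164.7, 24.1]
tool_rot: [0.0, 0.061, 0.998, 0.0]
ft_force: [-0.5, -0.4, -0.9]
gripper_width: 0.436
grasp_force: 30.0
```

Request:
step_arm(motion=[0, 0, 0.002, 0, 0, 0, 30, 0, 0, 0.003, 0, 0, 0, 30, 0, 0, 0.004, 0, 0, 0, 30, 0, 0, 0.005, 0, 0, 0, 30, 0, 0, 0.005, 0, 0, 0, 30, 0, 0, 0.005, 0, 0, 0, 30, 0, 0, 0.005, 0, 0, 0, 30, 0, 0, 0.005, 0, 0, 0, 30])

```text
time_s: 13.65
tcp_pos: [517.5, 164.7, 21.5]
tool_rot: [-0.0, 0.061, 0.998, 0.0]
ft_force: [-0.9, -1.4, -2.0]
gripper_width: 0.433
grasp_force: 30.0
```

Request:
step_arm(motion=[0, 0.003, 0, 0, 0, 0, 30, 0, 0.005, 0, 0, 0, 0, 30, 0, 0.005, 0.001, 0, 0, 0, 30, 0, 0.005, 0.002, 0, 0, 0, 30, 0, 0.005, 0.003, 0, 0, 0, 30, 0, 0.005, 0.004, 0, 0, 0, 30, 0, 0.005, 0.005, 0, 0, 0, 30, 0, 0.005, 0.005, 0, 0, 0, 30])

```text
time_s: 14.45
tcp_pos: [517.8, 167.1, 19.4]
tool_rot: [-0.0, 0.061, 0.998, 0.0]
ft_force: [-1.6, -0.0, 4.3]
gripper_width: 0.435
grasp_force: 30.0
```

It's on the pocket floor: TCP 19.4 mm, the same height as at pickup, and 4.3 N. I'll release and go to the red pack.

Request:
step_arm(motion=[0, 0, 0, 0, 0, 0, 66, 0, 0, 0, 0, 0, 0, 66, 0, 0, 0, 0, 0, 0, 66, 0, 0, 0, 0, 0, 0, 66, 0, 0, -0.03, 0, 0, 0, 66, 0, 0, -0.08, 0, 0, 0, 66, 0, 0, -0.14, 0, 0, 0, 66, 0, 0, -0.2, 0, 0, 0, 66])

```text
time_s: 15.25
tcp_pos: [517.5, 167.1, 119.8]
tool_rot: [-0.0, 0.061, 0.998, -0.0]
ft_force: [0.0, 1.2, -0.1]
gripper_width: 0.752
grasp_force: 0.0
```

Run:
```python
from h import *
s=state();print(s['tcp_pos'])
plan(((510.5,-204,118),2))
```

```text
[517.50871596 167.05175866 119.7826148 ]
[-0.0768, -0.7382, 0.0038] [-0.0001, -0.0002, -0.0501]
```

Request:
step_arm(motion=[-0.008, -0.08, 0, 0, 0, -0.01, 66, -0.018, -0.17, 0, 0, 0, -0.02, 66, -0.028, -0.27, 0, 0, 0, -0.03, 66, -0.038, -0.36, 0, 0, 0, -0.04, 66, -0.047, -0.45, 0, 0, 0, -0.05, 66, -0.056, -0.54, 0, 0, 0, -0.05, 66, -0.065, -0.63, 0, 0, 0, -0.05, 66, -0.074, -0.71, 0.01, 0, 0, -0.05, 66])

```text
time_s: 16.05
tcp_pos: [511.1, -192.3, 114.6]
tool_rot: [0.001, -0.017, 1.0, -0.0]
ft_force: [0.6, -0.7, 0.6]
gripper_width: 0.757
grasp_force: 0.0
```

Run:
```python
from h import *
s=state();print(s['tcp_pos'])
plan(((510.5,-204,50),2),((510.5,-204,18),2))
t=grab_frame("top");f=grab_frame("scene")
print("yellow",pack(t,"yellow",(235,190,55,60),40)[1])
r=lambda a,x,y,w,h,k:cv2.resize(a[y:y+h,x:x+w],None,fx=k,fy=k,interpolation=cv2.INTER_CUBIC)
a=np.hstack([r(t["frame"],240,175,50,70,4),r(f["frame"],270,240,80,70,4)])
b=np.hstack([r(t["frame"],430,185,50,70,4),r(f["frame"],362,110,80,70,4)])
cv2.imwrite("pics/c5.png",np.vstack([a,b]))
```

```text
[ 511.12815809 -192.30471816  114.55772922]
[0.0022, -0.0232, 0.1291] [-0.0002, 0.0005, -0.0005]
[0.0023, -0.0232, 0.1931] [-0.0002, 0.0005, -0.0005]
yellow (array([515.9, 167.1]), array([64.7, 38.6]), -7.4)
```

View pics/c5.png

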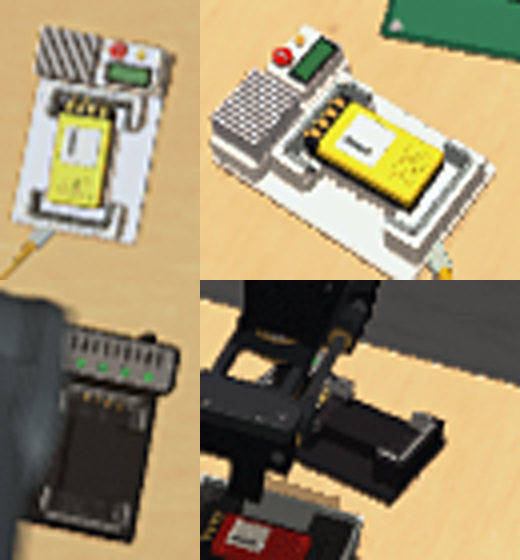

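Yellow is seated flat in the tester with its contacts at the head, and the charger is empty. Next I'll settle over the red pack before descending.

Request:
step_arm(motion=[0.002, -0.015, 0.03, 0, 0, 0, 60, 0.002, -0.021, 0.06, 0, 0, 0, 60, 0.002, -0.023, 0.09, 0, 0, 0, 60, 0.002, -0.023, 0.11, 0, 0, 0, 60, 0.002, -0.023, 0.115, 0, 0, 0, 60, 0.002, -0.023, 0.115, 0, 0, 0, 60, 0.002, -0.023, 0.115, 0, 0, 0, 60, 0.002, -0.023, 0.115, 0, 0, 0, 60])

```text
time_s: 16.95
tcp_pos: [511.1, -201.2, 57.2]
tool_rot: [0.001, -0.017, 1.0, -0.0]
ft_force: [-0.1, 0.8, -0.1]
gripper_width: 0.687
grasp_force: 0.0
```

Run:
```python
from h import *
s=state();print(s['tcp_pos'])
plan(((510.5,-204,18),2))
```

```text
[ 511.06164674 -201.21300511   57.18698373]
[0.0014, -0.0055, 0.0784] [-0.0001, 0.0004, -0.0001]
```

Request:
step_arm(motion=[0.001, -0.005, 0.01, 0, 0, 0, 60, 0.001, -0.0055, 0.03, 0, 0, 0, 60, 0.001, -0.0055, 0.05, 0, 0, 0, 60, 0.001, -0.0055, 0.065, 0, 0, 0, 60, 0.001, -0.0055, 0.075, 0, 0, 0, 60, 0.001, -0.0055, 0.076, 0, 0, 0, 60, 0.001, -0.0055, 0.076, 0, 0, 0, 60, 0.001, -0.0055, 0.076, 0, 0, 0, 30])

```text
time_s: 17.75
tcp_pos: [510.4, -204.1, 18.7]
tool_rot: [0.0, -0.017, 1.0, -0.0]
ft_force: [-0.4, 0.4, 0.2]
gripper_width: 0.65
grasp_force: 0.0
```

Request:
step_arm(motion=[0, 0, 0, 0, 0, 0, 30, 0, 0, 0, 0, 0, 0, 30, 0, 0, 0, 0, 0, 0, 30, 0, 0, 0, 0, 0, 0, 30, 0, 0, 0, 0, 0, 0, 30, 0, 0, 0, 0, 0, 0, 30, 0, 0, 0, 0, 0, 0, 30, 0, 0, 0, 0, 0, 0, 30])

```text
time_s: 18.55
tcp_pos: [510.3, -204.1, 18.7]
tool_rot: [0.0, -0.017, 1.0, -0.0]
ft_force: [-1.2, -1.4, 4.4]
gripper_width: 0.432
grasp_force: 30.0
```

Request:
step_arm(motion=[0, 0, -0.01, 0, 0, 0, 30, 0, 0, -0.03, 0, 0, 0, 30, 0, 0, -0.06, 0, 0, 0, 30, 0, 0, -0.1, 0, 0, 0, 30, 0, 0, -0.14, 0, 0, 0, 30, 0, 0, -0.17, 0, 0, 0, 30, 0, 0, -0.17, 0, 0, 0, 30, 0, 0, -0.17, 0, 0, 0, 30])

```text
time_s: 19.35
tcp_pos: [509.9, -203.7, 103.6]
tool_rot: [0.0, -0.017, 1.0, 0.0]
ft_force: [0.1, -0.1, -1.5]
gripper_width: 0.432
grasp_force: 30.0
```

Run:
```python
from h import *
s=state();print(s['tcp_pos'])
plan(((484.5,-374.6,105),-11.3),((484.5,-374.6,60),-11.3))
```

```text
[ 509.94380451 -203.73890367  103.56431882]
[0.0627, -0.3398, -0.003] [0.0001, 0.0, 0.0738]
[0.0627, -0.3398, 0.087] [0.0001, 0.0, 0.0738]
```

Request:
step_arm(motion=[0.01, -0.04, 0, 0, 0, 0.01, 30, 0.02, -0.1, 0, 0, 0, 0.025, 30, 0.032, -0.17, 0, 0, 0, 0.04, 30, 0.045, -0.24, 0, 0, 0, 0.055, 30, 0.055, -0.3, 0, 0, 0, 0.07, 30, 0.062, -0.332, 0, 0, 0, 0.074, 30, 0.063, -0.34, 0.02, 0, 0, 0.074, 30, 0.063, -0.34, 0.04, 0, 0, 0.074, 30])

```text
time_s: 20.15
tcp_pos: [484.1, -374.5, 82.1]
tool_rot: [-0.0, 0.099, 0.995, 0.001]
ft_force: [-0.9, 0.1, -0.7]
gripper_width: 0.434
grasp_force: 30.0
```

Request:
step_arm(motion=[0, 0, 0.02, 0, 0, 0, 30, 0, 0, 0.04, 0, 0, 0, 30, 0, 0, 0.06, 0, 0, 0, 30, 0, 0, 0.07, 0, 0, 0, 30, 0, 0, 0.075, 0, 0, 0, 30, 0, 0, 0.075, 0, 0, 0, 30, 0, 0, 0.075, 0, 0, 0, 30, 0, 0, 0.075, 0, 0, 0, 30])

```text
time_s: 20.95
tcp_pos: [484.8, -375.2, 46.5]
tool_rot: [0.0, 0.099, 0.995, -0.0]
ft_force: [-0.4, 0.0, -1.6]
gripper_width: 0.431
grasp_force: 30.0
```

Run:
```python
from h import *
s=state();print(s['tcp_pos'])
plan(((484.2,-374.5,26),-11.3),((484.2,-374.5,18.5),-11.3))
```

```text
[ 484.79826636 -375.21647975   46.50548403]
[0.0015, 0.0012, 0.041] [-0.0001, 0.0003, -0.0003]
[0.0015, 0.0012, 0.056] [-0.0001, 0.0003, -0.0003]
```

Request:
step_arm(motion=[0.001, 0.001, 0.015, 0, 0, 0, 30, 0.001, 0.001, 0.028, 0, 0, 0, 30, 0.001, 0.001, 0.038, 0, 0, 0, 30, 0.001, 0.001, 0.044, 0, 0, 0, 30, 0.001, 0.001, 0.048, 0, 0, 0, 30, 0.001, 0.001, 0.05, 0, 0, 0, 30, 0.001, 0.001, 0.05, 0, 0, 0, 30, 0.001, 0.001, 0.05, 0, 0, 0, 30])

```text
time_s: 21.75
tcp_pos: [484.2, -374.4, 21.1]
tool_rot: [0.0, 0.099, 0.995, -0.0]
ft_force: [-0.2, 0.2, -1.2]
gripper_width: 0.436
grasp_force: 30.0
```

Request:
step_arm(motion=[0, 0, 0.001, 0, 0, 0, 30, 0, 0, 0.002, 0, 0, 0, 30, 0, 0, 0.003, 0, 0, 0, 30, 0, 0, 0.004, 0, 0, 0, 30, 0, 0, 0.005, 0, 0, 0, 30, 0, 0, 0.006, 0, 0, 0, 30, 0, 0, 0.006, 0, 0, 0, 30, 0, 0, 0.006, 0, 0, 0, 30])

```text
time_s: 22.55
tcp_pos: [484.1, -374.4, 18.8]
tool_rot: [0.0, 0.099, 0.995, 0.0]
ft_force: [-0.9, 1.6, 4.8]
gripper_width: 0.432
grasp_force: 30.0
```

Seated (TCP 18.8 mm, 4.8 N). I'll release and go back for blue.

Request:
step_arm(motion=[0, 0, 0, 0, 0, 0, 66, 0, 0, 0, 0, 0, 0, 66, 0, 0, 0, 0, 0, 0, 66, 0, 0, 0, 0, 0, 0, 66, 0, 0, -0.03, 0, 0, 0, 66, 0, 0, -0.08, 0, 0, 0, 66, 0, 0, -0.13, 0, 0, 0, 66, 0, 0, -0.18, 0, 0, 0, 66])

```text
time_s: 23.35
tcp_pos: [484.2, -374.5, 110.0]
tool_rot: [0.0, 0.099, 0.995, -0.0]
ft_force: [0.2, -0.4, 0.4]
gripper_width: 0.76
grasp_force: 0.0
```

Run:
```python
from h import *
s=state();print(s['tcp_pos'])
plan(((503.5,-2.8,100),13.4))
```

```text
[ 484.1799042  -374.54627787  109.96537909]
[0.1085, 0.7366, 0.0197] [-0.0001, 0.0002, -0.1375]
```

Request:
step_arm(motion=[0.01, 0.07, 0, 0, 0, -0.015, 66, 0.024, 0.16, 0, 0, 0, -0.035, 66, 0.038, 0.26, 0, 0, 0, -0.055, 66, 0.052, 0.36, 0, 0, 0, -0.075, 66, 0.066, 0.45, 0, 0, 0, -0.095, 66, 0.08, 0.54, 0, 0, 0, -0.115, 66, 0.092, 0.63, 0, 0, 0, -0.137, 66, 0.104, 0.71, 0.01, 0, 0, -0.137, 66])

```text
time_s: 24.15
tcp_pos: [503.9, -13.8, 104.8]
tool_rot: [0.002, -0.117, 0.993, 0.0]
ft_force: [1.1, 0.3, 0.5]
gripper_width: 0.756
grasp_force: 0.0
```

Run:
```python
from h import *
s=state();print(s['tcp_pos'])
plan(((503.5,-2.8,35),13.4))
t=grab_frame("top");f=grab_frame("scene")
print("red",pack(t,"red",(435,200,40,60),40)[1])
hs=cv2.cvtColor(t["frame"],cv2.COLOR_BGR2HSV)
r=lambda a,x,y,w,h,k:cv2.resize(a[y:y+h,x:x+w],None,fx=k,fy=k,interpolation=cv2.INTER_CUBIC)
a=np.hstack([r(t["frame"],361,185,50,70,4),r(f["frame"],340,150,80,70,4)])
b=np.hstack([r(t["frame"],430,185,50,70,4),r(f["frame"],362,110,80,70,4)])
cv2.imwrite("pics/c6.png",np.vstack([a,b]))
```

```text
[503.86135019 -13.83708129 104.76431975]
[-0.0039, 0.0217, 0.1395] [-0.0001, 0.0011, 0.0002]
red (array([ 480.1, -371.7]), array([66.4, 40.5]), -12.3)
```

View pics/c6.png

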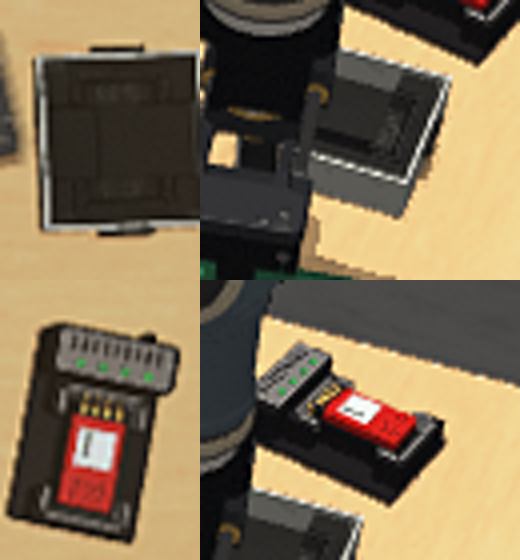

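Red lies flat in the charger, contacts at the lamp head, and the foam pocket is empty. Next I'll pick up blue.

Request:
step_arm(motion=[-0.003, 0.015, 0.02, 0, 0, 0, 66, -0.004, 0.02, 0.05, 0, 0, 0, 66, -0.004, 0.021, 0.08, 0, 0, 0, 66, -0.004, 0.021, 0.11, 0, 0, 0, 66, -0.004, 0.021, 0.125, 0, 0, 0, 66, -0.004, 0.021, 0.13, 0, 0, 0, 66, -0.004, 0.021, 0.13, 0, 0, 0, 66, -0.004, 0.021, 0.13, 0, 0, 0, 66])

```text
time_s: 25.05
tcp_pos: [503.0, -5.7, 38.5]
tool_rot: [0.001, -0.116, 0.993, -0.0]
ft_force: [0.3, 1.0, -0.7]
gripper_width: 0.76
grasp_force: 0.0
```

Run:
```python
from h import *
s=state();print(s['tcp_pos'])
plan(((503.5,-2.8,6.5),13.4))
```

```text
[502.95374684  -5.68704886  38.52621477]
[-0.0023, 0.0054, 0.0641] [-0.0001, 0.0003, -0.0007]
```

Request:
step_arm(motion=[-0.002, 0.005, 0.01, 0, 0, 0, 66, -0.002, 0.005, 0.03, 0, 0, 0, 66, -0.002, 0.005, 0.045, 0, 0, 0, 66, -0.002, 0.005, 0.056, 0, 0, 0, 66, -0.002, 0.005, 0.062, 0, 0, 0, 66, -0.002, 0.005, 0.063, 0, 0, 0, 66, -0.002, 0.005, 0.063, 0, 0, 0, 66, -0.002, 0.005, 0.063, 0, 0, 0, 30])

```text
time_s: 25.85
tcp_pos: [503.1, -2.7, 6.7]
tool_rot: [0.0, -0.116, 0.993, 0.0]
ft_force: [0.3, 0.5, -0.3]
gripper_width: 0.725
grasp_force: 0.0
```

Request:
step_arm(motion=[0, 0, 0, 0, 0, 0, 30, 0, 0, 0, 0, 0, 0, 30, 0, 0, 0, 0, 0, 0, 30, 0, 0, 0, 0, 0, 0, 30, 0, 0, 0, 0, 0, 0, 30, 0, 0, 0, 0, 0, 0, 30, 0, 0, 0, 0, 0, 0, 30, 0, 0, 0, 0, 0, 0, 30])

```text
time_s: 26.65
tcp_pos: [502.9, -2.8, 6.6]
tool_rot: [0.0, -0.116, 0.993, 0.0]
ft_force: [-0.4, 0.1, 1.7]
gripper_width: 0.43
grasp_force: 30.0
```

Request:
step_arm(motion=[0, 0, -0.01, 0, 0, 0, 30, 0, 0, -0.03, 0, 0, 0, 30, 0, 0, -0.06, 0, 0, 0, 30, 0, 0, -0.1, 0, 0, 0, 30, 0, 0, -0.14, 0, 0, 0, 30, 0, 0, -0.18, 0, 0, 0, 30, 0, 0, -0.2, 0, 0, 0, 30, 0, 0, -0.2, 0, 0, 0, 30])

```text
time_s: 27.45
tcp_pos: [503.8, -2.6, 108.1]
tool_rot: [0.002, -0.116, 0.993, 0.0]
ft_force: [-0.0, -0.4, -1.7]
gripper_width: 0.433
grasp_force: 30.0
```

Run:
```python
from h import *
s=state();print(s['tcp_pos'])
plan(((508.5,-203.8,105),2.5),((508.5,-203.8,70),2.5))
```

```text
[503.83875397  -2.63414803 108.08625264]
[0.0836, -0.3937, 0.006] [-0.0, 0.0011, 0.0601]
[0.0839, -0.3936, 0.076] [-0.0, 0.0011, 0.0601]
```

Request:
step_arm(motion=[0.01, -0.04, 0, 0, 0, 0.01, 30, 0.022, -0.1, 0, 0, 0, 0.02, 30, 0.036, -0.17, 0, 0, 0, 0.03, 30, 0.05, -0.24, 0, 0, 0, 0.04, 30, 0.064, -0.31, 0, 0, 0, 0.05, 30, 0.077, -0.365, 0, 0, 0, 0.06, 30, 0.083, -0.39, 0.02, 0, 0, 0.06, 30, 0.084, -0.394, 0.04, 0, 0, 0.06, 30])

```text
time_s: 28.25
tcp_pos: [506.2, -206.2, 84.9]
tool_rot: [-0.001, -0.02, 1.0, -0.0]
ft_force: [-0.4, 0.4, -2.1]
gripper_width: 0.434
grasp_force: 30.0
```

Request:
step_arm(motion=[0, 0, 0.02, 0, 0, 0, 30, 0, 0, 0.04, 0, 0, 0, 30, 0, 0, 0.055, 0, 0, 0, 30, 0, 0, 0.06, 0, 0, 0, 30, 0, 0, 0.06, 0, 0, 0, 30, 0, 0, 0.06, 0, 0, 0, 30, 0, 0, 0.06, 0, 0, 0, 30, 0, 0, 0.06, 0, 0, 0, 30])

```text
time_s: 29.05
tcp_pos: [507.7, -204.2, 57.0]
tool_rot: [0.0, -0.022, 1.0, -0.0]
ft_force: [0.7, 0.7, -1.5]
gripper_width: 0.426
grasp_force: 30.0
```

Run:
```python
from h import *
s=state();print(s['tcp_pos'])
plan(((508.5,-203.8,29),2.5),((508.5,-203.8,26),2.5))
```

```text
[ 507.66875742 -204.1968571    56.95087605]
[-0.0016, 0.0007, 0.0559] [-0.0001, 0.0003, 0.0001]
[-0.0016, 0.0007, 0.0619] [-0.0001, 0.0003, 0.0001]
```

Request:
step_arm(motion=[-0.001, 0, 0.015, 0, 0, 0, 30, -0.001, 0, 0.028, 0, 0, 0, 30, -0.001, 0, 0.038, 0, 0, 0, 30, -0.001, 0, 0.046, 0, 0, 0, 30, -0.001, 0, 0.052, 0, 0, 0, 30, -0.001, 0, 0.055, 0, 0, 0, 30, -0.001, 0, 0.055, 0, 0, 0, 30, -0.001, 0, 0.055, 0, 0, 0, 30])

```text
time_s: 29.85
tcp_pos: [508.0, -204.2, 29.1]
tool_rot: [0.0, -0.022, 1.0, -0.0]
ft_force: [-0.1, -0.8, -1.7]
gripper_width: 0.434
grasp_force: 30.0
```

Request:
step_arm(motion=[0, 0, 0.001, 0, 0, 0, 30, 0, 0, 0.002, 0, 0, 0, 30, 0, 0, 0.003, 0, 0, 0, 30, 0, 0, 0.004, 0, 0, 0, 30, 0, 0, 0.005, 0, 0, 0, 30, 0, 0, 0.006, 0, 0, 0, 30, 0, 0, 0.006, 0, 0, 0, 30, 0, 0, 0.006, 0, 0, 0, 30])

```text
time_s: 30.65
tcp_pos: [507.9, -204.1, 26.6]
tool_rot: [0.0, -0.022, 1.0, 0.0]
ft_force: [-1.7, 0.9, 4.7]
gripper_width: 0.434
grasp_force: 30.0
```

Request:
step_arm(motion=[0, 0, 0, 0, 0, 0, 58, 0, 0, 0, 0, 0, 0, 58, 0, 0, 0, 0, 0, 0, 58, 0, 0, 0, 0, 0, 0, 58, 0, 0, -0.03, 0, 0, 0, 58, 0, 0, -0.08, 0, 0, 0, 58, 0, 0, -0.14, 0, 0, 0, 58, 0, 0, -0.2, 0, 0, 0, 58])

```text
time_s: 31.45
tcp_pos: [507.5, -204.0, 126.7]
tool_rot: [-0.0, -0.022, 1.0, 0.0]
ft_force: [1.1, 0.5, -0.1]
gripper_width: 0.666
grasp_force: 0.0
```

Request:
step_arm(motion=[0, 0.08, -0.05, 0, 0, 0, 58, 0, 0.17, -0.1, 0, 0, 0, 58, 0, 0.26, -0.15, 0, 0, 0, 58, 0, 0.34, -0.2, 0, 0, 0, 58, 0, 0.4, -0.22, 0, 0, 0, 58, 0, 0.4, -0.22, 0, 0, 0, 58, 0, 0.4, -0.22, 0, 0, 0, 58, 0, 0.4, -0.22, 0, 0, 0, 58])

```text
time_s: 32.25
tcp_pos: [498.7, -5.8, 235.3]
tool_rot: [-0.001, -0.021, 1.0, -0.0]
ft_force: [-0.3, 0.1, -0.4]
gripper_width: 0.666
grasp_force: 0.0
```

Run:
```python
from h import *
t=grab_frame("top");f=grab_frame("scene")
for c,roi in (("blue",(375,195,35,50)),("yellow",(235,190,55,60)),("red",(435,200,40,60))):
    print(c,pack(t,c,roi,40)[1])
r=lambda a,x,y,w,h,k:cv2.resize(a[y:y+h,x:x+w],None,fx=k,fy=k,interpolation=cv2.INTER_CUBIC)
a=np.hstack([r(t["frame"],361,185,60,70,4),r(f["frame"],340,150,80,70,4)])
b=cv2.resize(t["frame"][120:270,150:500],(560,240))
cv2.imwrite("pics/c7.png",np.vstack([a,b]))
```

```text
blue (array([ 504.9, -204. ]), array([64.8, 39. ]), -0.1)
yellow (array([516.1, 167.1]), array([65.1, 38.6]), -7.4)
red (array([ 480.1, -371.7]), array([66.4, 40.5]), -12.3)
```

View pics/c7.png

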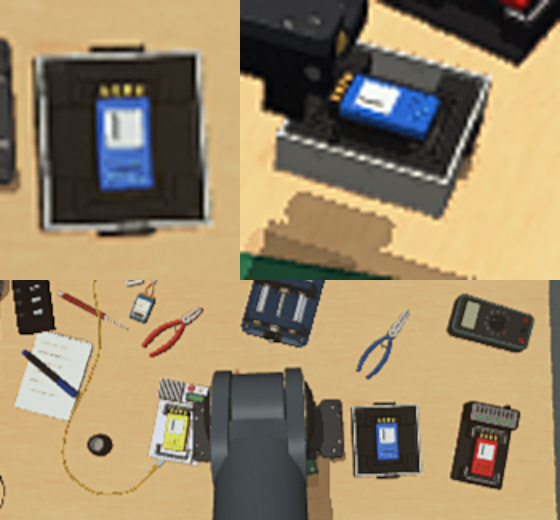

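Blue lies flat in the foam, yellow is in the tester and red is in the charger. The pliers and loupe haven't moved. The arm is clear, so I'll hand in.

```bash
python3 -c "
from workcell import *
print(sign_off())"
```

```text
the job is handed in; nothing more can be done
None
```

The job is handed in after about 32 s of arm time: yellow is on the load tester, blue in the transit box and red on the charger, each flat in its pocket, with the pliers and loupe not touched; no verdict came back.

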